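# Seat a hinge pin and hold the press on it

## Task

Take the brass pin out of the drilled wooden block and put it, head up, all the way down into the knuckle of the brass hinge held in the carriage of the green bench press, let go of it, and push the carriage fully home under the ram by its black handle. Then press the red palm knob down 17 mm, so that the green band on its shaft is about half sunk in the brass bush and the spring foot bears on the pin's head, and finish while still holding it there for the retaining glue to take. Do not drive the knob to its bottom stop at any time, and leave the steel pin, the mug and the glue tube where they are.

Things in the scene. Friction and masses are not known exactly. Their poses are not given: they have to be found in the camera images.
- press: Green bench palm press, fixed; place and yaw vary. Origin on the bench (z=0) under the ram axis; x points back to the column, -x is its front, where the carriage comes out. Base 260x100x12 mm, x=-185 to +75. Column x=37 to 71; head x=-23 to +71, 46 wide, 126 to 168 mm high, brass bush on it up to 180 mm. Carriage rails 30 mm high.
- carriage (a joint): Carriage position in m: 0 = fully home against its stop, hinge bore straight under the ram; grows as it is drawn out along the press's -x, to 0.12 at most. Starts drawn out (0.095 to 0.12). Slides with about 2 N of friction and stays where it is left.
- carriage_handle (a point): Grip point of the carriage's black handle, an upright round knob 18 mm in diameter, 22 to 57 mm above the bench, 95 mm in front (press -x) of the hinge bore; this point is 42 mm above the bench. A steel bar 14 mm wide, top at 22 mm, joins it to the carriage. Moves with the carriage.
- hinge_bore (a point): Mouth of the upright bore in the brass hinge's knuckle, on its axis, 68 mm above the bench; axes as the press. Knuckle 15 mm across, 44 mm long; bore 7.5 mm wide, 44 mm deep. Hinge leaves (5 mm thick, 67 mm high) and dark clamp jaws (50 mm high, 32 mm over both) lie on its front (press -x) side.
- brass_pin: Loose brass pin: shank 6 mm in diameter, 45 mm long with round nose; head 14 mm in diameter, 20 mm high. 35 g. Origin at the nose tip, z towards the head. At first upright, head up, in a hole of the block, tip 8 mm, head underside 53 mm, head top 73 mm above the bench. Lifting it 36 mm clears the hole.
- brass_pin_shoulder (a point): On the brass pin's axis at the underside of its head, 45 mm above the tip. Seated in the hinge it lies at the bore's mouth, and the head's top is 88 mm above the bench.
- steel_pin: Loose dark steel pin for another hinge, same shank, flat head 18 mm in diameter and 11 mm high; stands in the block's other hole and stays there. Origin at the tip.
- pin_block: Light wooden block, fixed, 100x46x44 mm, origin under its centre. Two holes 36 mm deep on its x axis, 30 mm either side of the centre; which pin stands in which hole changes.
- ram (a joint): Downward travel of ram and red palm knob in m: 0 = up at rest, 0.024 = bottom stop. A spring pushes up with 3 N at 0, 6.5 N at the bottom. With the carriage home and the pin seated the spring foot meets the pin at 0.012; from there it adds 4 N at once and 0.5 N per further mm: about 12 N in all at 0.017. Springs back up when let go.
- palm_knob: Red mushroom palm knob on top of the ram, 48 mm in diameter, 27 mm high, nearly flat on top, with its shaft. Origin on the ram axis, at bench height when up; it moves down with the ram.
- knob_top (a point): Centre of the palm knob's top, on the ram axis, 238 mm above the bench when up. A green band 6 mm high on the steel shaft below it spans 14 to 20 mm above the brass bush when up, so it is half sunk when the knob is 17 mm down.
- press_foot: Round spring foot under the ram, 21 mm in diameter, with a black pad; origin at the pad's underside, 100 mm above the bench when up.
- mug: Orange mug, 81 mm wide, 101 mm high; stays where it is.
- glue_tube: White glue tube, 146 mm long, 30 mm high, lying; stays where it is.

How it is judged:
On the way, in this order (a step that is already met when the one before it is completed fails the run):
1. the brass pin is right down in the hinge's knuckle and let go (horizontal distance between brass_pin_shoulder and hinge_bore below 0.003 m and z of brass_pin_shoulder in the frame of hinge_bore between -0.003 and 0.003 m and contact force between the fingers and brass_pin below 0.1 N), for 0.2 s.
2. the carriage is fully home with the pin in the hinge (value of joint carriage below 0.003 m and horizontal distance between brass_pin_shoulder and hinge_bore below 0.003 m and z of brass_pin_shoulder in the frame of hinge_bore below 0.003 m), for 0.2 s.
At the end, for the whole second after the job is handed in: In the last second the robot holds the palm knob 14 to 20 mm down with over 4 N, the spring foot bears on the brass pin with over 3 N, the carriage is home within 4 mm, and the pin stands upright in the hinge bore (within 3 mm), its head down on the knuckle within 3 mm (value of joint ram between 0.014 and 0.02 m and contact force between any of the fingers, the arm and palm_knob above 4 N and contact force between press_foot and brass_pin above 3 N and value of joint carriage below 0.004 m and horizontal distance between brass_pin_shoulder and hinge_bore below 0.003 m and z of brass_pin_shoulder in the frame of hinge_bore between -0.003 and 0.003 m and angle between brass_pin's own z axis and vertical below 0.12 rad); the arm keeps its last pose, push and grip.
It fails at once if the palm knob is driven to its bottom stop (past 23 mm) (value of joint ram above 0.023 m).
It fails at once if the steel pin is shifted by more than 15 mm (distance of steel_pin from where it was at the start of the episode above 0.015 m).
It fails at once if the mug or the glue tube is shifted by more than 30 mm (distance of any of mug, glue_tube from where it was at the start of the episode above 0.03 m).
It also fails if it takes over 69 s, if anything falls off the work surface, if the arm or the gripper's body presses on something with over 40 N, if the wrist force passes 120 N, or if a joint passes its speed limit or range.

## Robot

A 7-joint arm with a two-finger parallel gripper is mounted at the origin on a cart in front of the work surface, level with it; the furniture and walls round the work are solid. World frame = base frame: x ahead of the robot, y to its left, z up, the work surface at z = 0. Lengths are in m, angles in rad, forces in N, time in s.
With the tool pointing down it reaches from about 0.4 to 0.9 m from the base axis. Payload 5.5 kg.
Tool frame: the origin (TCP) lies between the finger pads; the fingertips stand 22 mm ahead of it and the grasp point (between the pads) lies 3 mm ahead of it; z points along the fingers, y is the line along which they close (so a half turn about z gives the same grasp; the last joint's range is limited). The gripper opens to 92 mm and grips with 3 to 60 N. Pads are 19 mm wide; open, the fingers measure 130 mm over their backs; the gripper's body (75 mm by 190 mm) begins 47 mm behind the grasp point.
Start: joints at [-1.045, 0.501, -0.427, 1.55, 0.221, 1.138, -0.21], TCP at [0.169, 0.628, 0.249] pointing down, gripper open.
Joint ranges: [-2.88, 2.88], [-0.31, 2.03], [-1.54, 1.56], [0.2, 2.42], [-1.41, 4.55], [0.19, 2.02], [-2.57, 2.57]. Speed limits (rad/s): [2.57, 2.57, 3.14, 3.14, 3.14, 3.14, 3.14].

## Interface

Orientations are given as a 3x3 rotation matrix whose columns are the frame's x, y, z axes.
In Python, from station import * gives the robot as it stands.
- The arm moves only by the tool apply_moves, never from a script. Its argument "series" is a list of rows, each a list of 3 entries, a list of its own where there are three numbers: the shift along the tool's x, y, z in mm, then the turn, a rotation vector about the tool's x, y, z in rad, then the closure, from -1 (fully open) to 1 (shut). In form: [[[tx, ty, tz], [rx, ry, rz], grip], ...]. A call has 1 to 5 rows; each row is the pose to reach, as a shift and turn from the pose commanded when the call began, along the tool's axes at that moment; what a row does not reach only later rows make up. A row lasts 1/12 s, in which the tool goes at most 41.7 mm and 7.16 degrees, less where a joint would pass 70% of its speed; a pose out of reach is approached as far as the arm can. A call with a gripper value outside its range is refused whole. The fingers move at their own pace and stop on an object; "force" is the grip in N (left out, the last holds). Time passes only in rows, so rows that repeat a pose let the fingers close. It gives the time, the measured TCP pose, the force, the opening and the grip force at its end, in the units of the state.
- state(): the state, without advancing time (a new reading comes with each control period).
- read_camera(name): name is "scene" or "top" or "wrist"; returns a dict with "img" (420x560x3 uint8, red, green, blue), "depth" (420x560 float32, m along the optical axis (not along the pixel's ray), 0 where there is no reading), "fx", "fy", "cx", "cy" (pixels), "dist" ([k1, k2, p1, p2, k3] as OpenCV has them; the pictures are not rectified), "extrinsics" (4x4, takes a point from world to camera coordinates). Camera axes: x right, y up, looking along -z (the intrinsics and any distortion apply to the point x, -y, -z); pixel columns grow to the right and rows downward; lengths in m; the calibration is good to about 2 mm. A picture is of the moment at which its call begins.
- finish_job(): hands the job in; it is judged then, once.
Trained networks look in a picture, given as the dict that the camera call returned (one of the last four; its "shot" number tells which), for a name from the list of things; names that differ only in an ending like _2 or _b are one class to them, and where a whole thing is asked for, a point or a joint stands for the part that bears it (a point fixed in the world has none). Each returns a list of dicts, best first, with "conf" (0 to 1); they miss things now and then, are a little off and sometimes report something else, mostly with a low value. They report only what shows in the picture. A call takes as long as a camera call.
- look_for(target, picture): "at" ([x, y, z] in m, in world coordinates, good to about 4 mm: the middle of the surface that is visible of it).
- masks_of(target, picture): "mask" (420x560 bool, what is visible of it).
- place_of(target, picture): "at" ([x, y, z] in m, in world coordinates, good to about 4 mm: a listed point, or the origin of a listed thing).
The state is a dict: "time_s": time; "joint_pos": joint angles; "dq": joint speeds; "tau": joint torques, N m; "tcp_pos": TCP position; "orientation": TCP orientation; "wrist_force": force on the tool from outside, world axes, zero at the start; "torque": the same for the moment, N m; "opening": finger opening in m; "grip_force": force on a finger pad.
Only numpy, scipy, OpenCV 4.12 (cv2) and the standard library are available. Lean on these libraries where they do the work, as an engineer would, in place of code of your own. Each camera call takes 0.05 s, during which the arm holds its last target. There are 200 camera calls.

## Working session

There is one attempt and no reset: what is moved stays moved. The work goes in short steps, Python scripts to look and compute and a tool call to move; the robot and the scene stay as the last step left them, time stands still between calls to the robot, and variables do not carry over. Pictures are saved under pics/ and viewed, at most 11 in all, crops included, and the job is handed in when it is done.

Besides the shell and the picture viewer there is one more tool, called after ">>>" in YAML: its name, and indented under it one key for each argument. apply_moves: Moves the arm, as the interface text tells. Its arguments: {"type":"object","properties":{"series":{"type":"array","items":{"type":"array"}},"force":{"type":"number"}},"required":["series"]}

```bash
mkdir -p pics; cat > h.py <<'E'
from station import *
import numpy as np, cv2
def save(p,n): cv2.imwrite('pics/'+n+'.png',p['img'][:,:,::-1])
def cloud(p):
    h,w=p['depth'].shape
    u,v=np.meshgrid(np.arange(w),np.arange(h))
    K=np.array([[p['fx'],0,p['cx']],[0,p['fy'],p['cy']],[0,0,1]])
    n=cv2.undistortPoints(np.stack([u,v],-1).reshape(-1,1,2).astype(np.float64),K,np.array(p['dist'],float)).reshape(h,w,2)
    d=p['depth']
    c=np.stack([n[...,0]*d,-n[...,1]*d,-d,np.ones_like(d)],-1)
    W=c@np.linalg.inv(np.array(p['extrinsics'])).T
    W=W[...,:3]; W[d<=0]=np.nan
    return W
E
python3 - <<'E'
from h import *
s=state(); print(s['time_s'],s['tcp_pos'],np.round(s['orientation'],3).tolist(),s['opening'])
for c in ['scene','top']:
    p=read_camera(c); save(p,c+'0')
    for t in ['press','carriage_handle','hinge_bore','brass_pin','brass_pin_shoulder','steel_pin','pin_block','knob_top','mug','glue_tube']:
        r=place_of(t,p)
        print(c,t,[(np.round(x['at'],3).tolist(),round(x['conf'],2)) for x in r[:2]])
a=cv2.imread('pics/scene0.png')
E
```

```text
0.0 [0.16871484 0.62704465 0.24766191] [[-0.966, 0.26, -0.001], [0.26, 0.966, -0.002], [0.0, -0.002, -1.0]] 0.09175409360743073
scene press [([0.635, 0.136, -0.001], 0.83), ([0.513, -0.241, 0.008], 0.6)]
scene carriage_handle [([0.587, -0.067, 0.04], 0.65)]
scene hinge_bore [([0.612, 0.027, 0.071], 0.82)]
scene brass_pin [([0.452, -0.258, 0.005], 0.62)]
scene brass_pin_shoulder [([0.456, -0.255, 0.056], 0.48)]
scene steel_pin [([0.515, -0.243, 0.008], 0.45)]
scene pin_block [([0.482, -0.246, -0.005], 0.55), ([0.474, 0.207, -0.003], 0.33)]
scene knob_top [([0.637, 0.136, 0.238], 0.57)]
scene mug [([0.745, -0.258, 0.0], 0.65)]
scene glue_tube [([0.478, 0.209, -0.002], 0.77), ([0.638, 0.132, 0.099], 0.26)]
top press [([0.636, 0.136, -0.002], 0.68)]
top carriage_handle [([0.581, -0.064, 0.041], 0.57), ([0.746, -0.256, -0.002], 0.39)]
top hinge_bore [([0.612, 0.028, 0.066], 0.74), ([0.481, -0.244, 0.001], 0.65)]
top brass_pin [([0.455, -0.258, 0.007], 0.53)]
top brass_pin_shoulder [([0.453, -0.254, 0.052], 0.41)]
top steel_pin [([0.516, -0.249, 0.008], 0.59)]
top pin_block [([0.477, -0.241, -0.001], 0.93)]
top knob_top [([0.634, 0.14, 0.242], 0.96)]
top mug []
top glue_tube [([0.475, 0.211, -0.001], 0.83)]
```

View pics/top0.png

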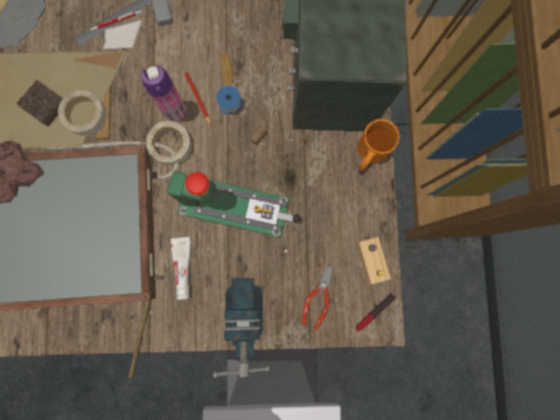

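View pics/scene0.png

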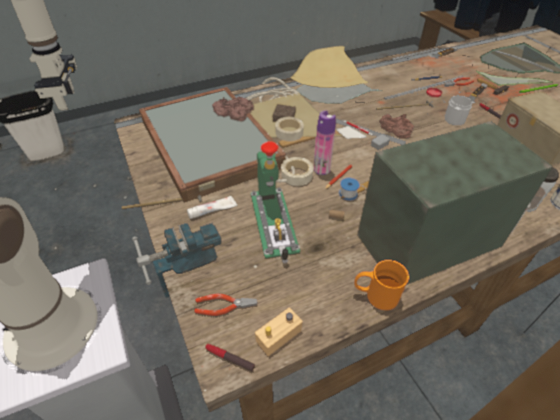

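Both pictures agree. The press knob is at (197,183) in top, the drawn-out handle at (297,218), and the brass pin is in the block hole nearer the robot at (378,266), with the steel pin at (372,247). The route from the left passes the vise and stays clear in front of the press.

```bash
cat >> h.py <<'E'
def plan(*wps):
    "wps: (xyz, yaw_deg of tool y or None); shift in mm along tool axes & rotvec from present pose (tool down)"
    from scipy.spatial.transform import Rotation as Ro
    s=state(); R=np.array(s['orientation']); p=np.array(s['tcp_pos'])
    print('t',round(s['time_s'],2),'tcp',np.round(p,4),'F',np.round(s['wrist_force'],1),'yawY',round(np.degrees(np.arctan2(R[1,1],R[0,1])),1),'open',round(s['opening'],4),'q',np.round(s['joint_pos'],2))
    for x,yaw in wps:
        Rt=R
        if yaw is not None:
            a=np.radians(yaw); y=np.array([np.cos(a),np.sin(a),0]); z=np.array([0,0,-1.]); Rt=np.stack([np.cross(y,z),y,z],1)
        print(x,yaw,'shift',np.round(1000*R.T@(np.array(x)-p),1),'rot',np.round(Ro.from_matrix(R.T@Rt).as_rotvec(),3))
E
python3 - <<'E'
from h import *
p=read_camera('top'); W=cloud(p)
for t in ['brass_pin','steel_pin','carriage_handle','palm_knob','hinge_bore']:
    for m in masks_of(t,p)[:1]:
        q=W[m['mask']]; print(t,round(m['conf'],2),m['mask'].sum(),np.round(np.nanmedian(q,0),3),np.round(np.nanmax(q,0),3))
plan(([.40,.30,.32],90),([.44,-.05,.30],100),([.44,-.20,.25],100))
E
```

```text
carriage_handle 0.57 677 [0.599 0.003 0.025] [0.633 0.049 0.073]
palm_knob 0.71 428 [0.635 0.136 0.237] [0.701 0.193 0.242]
hinge_bore 0.73 425 [0.634 0.136 0.237] [0.658 0.158 0.242]
t 1.4 tcp [0.1688 0.6277 0.2487] F [ 0.4  0.2 -0.1] yawY 74.9 open 0.0916 q [-1.04  0.5  -0.43  1.55  0.22  1.14 -0.21]
[0.4, 0.3, 0.32] 90 shift [-308.3 -256.4  -71.3] rot [ 0.    -0.    -0.263]
[0.44, -0.05, 0.3] 100 shift [-437.9 -584.   -51.3] rot [ 0.    -0.    -0.437]
[0.44, -0.2, 0.25] 100 shift [-476.9 -728.9   -1.3] rot [ 0.    -0.    -0.437]
```

>>> apply_moves:
  series:
    - [[-30, -25, -7], [0, 0, -0.03], -1]
    - [[-60, -50, -14], [0, 0, -0.06], -1]
    - [[-90, -75, -21], [0, 0, -0.09], -1]
    - [[-120, -100, -28], [0, 0, -0.12], -1]
    - [[-150, -125, -35], [0, 0, -0.15], -1]

```text
time_s: 1.82
tcp_pos: [0.2819, 0.4665, 0.284]
orientation: [[-0.994, 0.111, 0.0], [0.111, 0.994, 0.0], [-0.0, 0.0, -1.0]]
wrist_force: [1.4, 0.6, 1.0]
opening: 0.0917
grip_force: 0.0
```

```bash
python3 -c "
from h import *
plan(([.40,.30,.32],90),([.44,-.05,.30],100),([.44,-.20,.25],100))"
```

```text
t 1.82 tcp [0.2819 0.4665 0.284 ] F [1.4 0.6 1. ] yawY 83.6 open 0.0917 q [-0.71  0.28 -0.44  1.78  0.13  1.12  0.27]
[0.4, 0.3, 0.32] 90 shift [-135.8 -152.4  -36. ] rot [ 0.     0.    -0.111]
[0.44, -0.05, 0.3] 100 shift [-214.3 -495.8  -16. ] rot [ 0.     0.    -0.285]
[0.44, -0.2, 0.25] 100 shift [-230.9 -644.9   34. ] rot [ 0.     0.    -0.285]
```

>>> apply_moves:
  series:
    - [[-27, -30, -7], [0, 0, -0.02], -1]
    - [[-54, -60, -14], [0, 0, -0.04], -1]
    - [[-81, -90, -21], [0, 0, -0.06], -1]
    - [[-108, -120, -28], [0, 0, -0.08], -1]
    - [[-136, -152, -36], [0, 0, -0.11], -1]

```text
time_s: 2.23
tcp_pos: [0.3991, 0.3013, 0.3201]
orientation: [[-1.0, 0.002, 0.001], [0.002, 1.0, 0.0], [-0.001, 0.0, -1.0]]
wrist_force: [1.3, 0.5, 0.4]
opening: 0.0918
grip_force: 0.0
```

>>> apply_moves:
  series:
    - [[-5, -39, 2], [0, 0, 0], -1]
    - [[-10, -78, 4], [0, 0, 0], -1]
    - [[-15, -117, 6], [0, 0, 0], -1]
    - [[-20, -156, 8], [0, 0, 0], -1]
    - [[-25, -195, 10], [0, 0, 0], -1]

```text
time_s: 2.65
tcp_pos: [0.4227, 0.1061, 0.3097]
orientation: [[-1.0, 0.003, 0.001], [0.003, 1.0, 0.0], [-0.001, 0.0, -1.0]]
wrist_force: [1.1, 0.3, -0.4]
opening: 0.0921
grip_force: 0.0
```

>>> apply_moves:
  series:
    - [[-5, -39, 5], [0, 0, -0.04], -1]
    - [[-8, -78, 15], [0, 0, -0.08], -1]
    - [[-10, -117, 25], [0, 0, -0.12], -1]
    - [[-15, -156, 35], [0, 0, -0.16], -1]
    - [[-15, -195, 45], [0, 0, -0.17], -1]

```text
time_s: 3.07
tcp_pos: [0.4378, -0.089, 0.2646]
orientation: [[-0.986, -0.169, 0.002], [-0.169, 0.986, -0.0], [-0.002, -0.001, -1.0]]
wrist_force: [1.6, 0.5, -0.2]
opening: 0.092
grip_force: 0.0
```

```bash
python3 - <<'E'
from h import *
plan(([.44,-.24,.25],100))
p=read_camera('wrist'); save(p,'w1'); W=cloud(p)
for t in ['brass_pin','brass_pin_shoulder','steel_pin','pin_block']:
    r=place_of(t,p); print(t,[(np.round(x['at'],4).tolist(),round(x['conf'],2)) for x in r[:2]])
    for m in masks_of(t,p)[:1]:
        q=W[m['mask']]; print('  mask',round(m['conf'],2),m['mask'].sum(),np.round(np.nanmedian(q,0),4),np.round(np.nanmax(q,0),4))
E
```

```text
t 3.07 tcp [ 0.4378 -0.089   0.2646] F [ 1.6  0.5 -0.2] yawY 99.7 open 0.092 q [ 0.09  0.08  0.06  2.03 -0.01  1.02  1.89]
[0.44, -0.24, 0.25] 100 shift [  23.4 -149.2   14.6] rot [-0.001  0.002 -0.005]
brass_pin [([0.4522, -0.2573, 0.0067], 0.8)]
  mask 0.55 265 [ 0.4517 -0.2518  0.0703] [ 0.4597 -0.2475  0.0735]
brass_pin_shoulder [([0.4479, -0.2579, 0.0565], 0.52)]
  mask 0.57 285 [ 0.4516 -0.2521  0.0696] [ 0.4592 -0.2475  0.0735]
steel_pin [([0.5115, -0.2429, 0.012], 0.62)]
  mask 0.49 271 [ 0.5097 -0.239   0.0616] [ 0.5191 -0.2309  0.0643]
pin_block [([0.4836, -0.2473, -0.0001], 0.74)]
  mask 0.59 4746 [ 0.4773 -0.2386  0.0424] [ 0.5581 -0.2131  0.072 ]
```

View pics/w1.png

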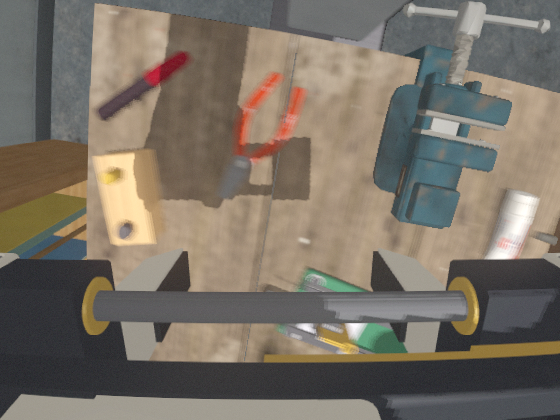

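The wrist view shows the block on the left, with the brass pin head at (112,175) and the steel head at (125,230). The camera looks from the tool's +x side. I'll go closer to measure.

>>> apply_moves:
  series:
    - [[-8, -34, 12], [0, 0, 0], -1]
    - [[-16, -68, 24], [0, 0, 0], -1]
    - [[-24, -102, 36], [0, 0, 0], -1]
    - [[-32, -136, 48], [0, 0, 0], -1]
    - [[-40, -169, 60], [0, 0, 0], -1]

```text
time_s: 3.93
tcp_pos: [0.5061, -0.2476, 0.2042]
orientation: [[-0.986, -0.169, 0.001], [-0.169, 0.986, -0.0], [-0.001, -0.0, -1.0]]
wrist_force: [0.9, 0.3, -0.6]
opening: 0.0918
grip_force: 0.0
```

```bash
python3 - <<'E'
from h import *
plan(([.452,-.256,.12],100))
p=read_camera('wrist'); save(p,'w2'); W=cloud(p)
print('cam',np.round(np.linalg.inv(np.array(p['extrinsics']))[:3],3).tolist())
np.save('W2.npy',W)
for t in ['brass_pin','brass_pin_shoulder','steel_pin','pin_block']:
    r=place_of(t,p); print(t,[(np.round(x['at'],4).tolist(),round(x['conf'],2)) for x in r[:2]])
    for m in masks_of(t,p)[:1]:
        q=W[m['mask']]; zt=np.nanpercentile(q[:,2],90); k=q[abs(q[:,2]-zt)<.003]; print('  mask',round(m['conf'],2),m['mask'].sum(),'top z',zt,'mean',np.round(k.mean(0),4),'mid',np.round((k.min(0)+k.max(0))/2,4),'ext',np.round(np.ptp(k,0),4))
E
```

```text
t 3.93 tcp [ 0.5061 -0.2476  0.2042] F [ 0.9  0.3 -0.6] yawY 99.7 open 0.0918 q [ 0.28  0.36  0.15  1.83 -0.07  0.95  2.21]
[0.452, -0.256, 0.12] 100 shift [54.8  0.8 84.1] rot [-0.     0.001 -0.005]
cam [[-0.169, -0.946, -0.276, 0.432], [0.986, -0.162, -0.047, -0.26], [0.0, -0.28, 0.96, 0.339]]
brass_pin [([0.4517, -0.2546, 0.0106], 0.61)]
  mask 0.76 273 top z 0.07259561366629666 mean [ 0.4538 -0.2552  0.0717] mid [ 0.4539 -0.2551  0.0719] ext [0.0127 0.0123 0.0041]
brass_pin_shoulder [([0.4522, -0.2544, 0.0537], 0.49)]
  mask 0.84 269 top z 0.07260158475993808 mean [ 0.4538 -0.2552  0.0717] mid [ 0.4539 -0.2551  0.0719] ext [0.0127 0.0123 0.0041]
steel_pin [([0.5102, -0.2454, 0.0138], 0.67)]
  mask 0.84 375 top z 0.06269772192538683 mean [ 0.511  -0.2414  0.0618] mid [ 0.5114 -0.2414  0.0618] ext [0.0174 0.0169 0.0039]
pin_block [([0.4814, -0.2462, 0.0007], 0.57)]
  mask 0.62 5309 top z 0.043832194448933465 mean [ 0.4795 -0.2487  0.0429] mid [ 0.4825 -0.2478  0.0432] ext [0.1062 0.0652 0.0045]
```

View pics/w2.png

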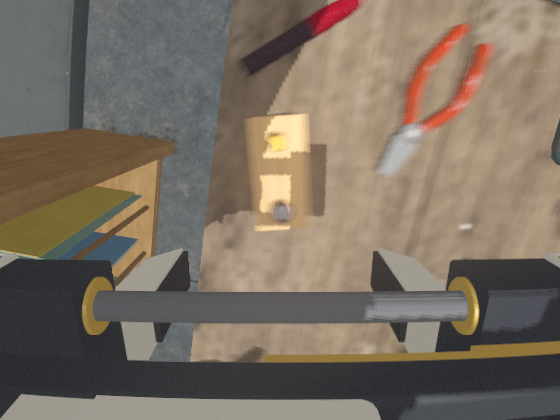

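Brass head is at (278,143) and the steel head at (281,211). Heights (0.0726, 0.0627) and the 59 mm spacing match the spec. I'll check the cabinet on the left at (100,180) for clearance.

```bash
python3 - <<'E'
from h import *
W=np.load('W2.npy')
for u,v in [(30,150),(100,135),(165,145),(60,200),(120,220),(225,100)]: print(u,v,np.round(W[v,u],3))
plan(([.4539,-.2553,.15],102),([.4539,-.2553,.078],102))
E
```

```text
30 150 [ 0.59  -0.77  -0.367]
100 135 [ 0.59  -0.802 -0.735]
165 145 [ 0.591 -0.6   -0.752]
60 200 [ 0.759 -0.821 -0.558]
120 220 [ 0.854 -0.721 -0.726]
225 100 [ 0.43  -0.313 -0.002]
t 4.38 tcp [ 0.5053 -0.2456  0.2052] F [-0.5  0.2 -0.8] yawY 99.7 open 0.0918 q [ 0.28  0.36  0.15  1.84 -0.07  0.95  2.2 ]
[0.4539, -0.2553, 0.15] 102 shift [52.3 -0.9 55.1] rot [ 0.     0.001 -0.04 ]
[0.4539, -0.2553, 0.078] 102 shift [ 52.4  -0.9 127.1] rot [ 0.     0.001 -0.04 ]
```

>>> apply_moves:
  series:
    - [[26, 0, 20], [0, 0, -0.02], -1]
    - [[52, -1, 40], [0, 0, -0.04], -1]
    - [[52, -1, 55], [0, 0, -0.04], -1]
    - [[52, -1, 55], [0, 0, -0.04], -1]
    - [[52, -1, 55], [0, 0, -0.04], -1]

```text
time_s: 4.8
tcp_pos: [0.454, -0.2559, 0.1498]
orientation: [[-0.978, -0.207, 0.0], [-0.207, 0.978, 0.001], [-0.0, 0.0, -1.0]]
wrist_force: [0.7, -0.6, 1.5]
opening: 0.0918
grip_force: 0.0
```

```bash
cat >> h.py <<'E'
def top(t,p,W,dz=.003,zt=None):
    for m in masks_of(t,p)[:1]:
        q=W[m['mask']]; q=q[~np.isnan(q[:,2])]
        z=np.percentile(q[:,2],90) if zt is None else zt
        k=q[abs(q[:,2]-z)<dz]
        if len(k): print(t,round(m['conf'],2),len(k),'z',round(z,4),'mean',np.round(k.mean(0),4),'mid',np.round((k.min(0)+k.max(0))/2,4),'ext',np.round(np.ptp(k,0),4))
E
python3 - <<'E'
from h import *
p=read_camera('wrist'); W=cloud(p); top('brass_pin',p,W)
plan(([.4539,-.2553,.078],102))
E
```

```text
brass_pin 0.62 290 z 0.0722 mean [ 0.4528 -0.2553  0.0715] mid [ 0.4532 -0.2553  0.0715] ext [0.0126 0.0126 0.0044]
t 4.9 tcp [ 0.4556 -0.2565  0.1509] F [ 0.3 -0.4  0.6] yawY 102.0 open 0.0919 q [ 0.34  0.37  0.15  1.97 -0.07  0.8   2.31]
[0.4539, -0.2553, 0.078] 102 shift [ 1.6  1.6 72.9] rot [-0.001  0.003 -0.001]
```

>>> apply_moves:
  series:
    - [[1, 0.5, 20], [0, 0, 0], -1]
    - [[1, 0.5, 40], [0, 0, 0], -1]
    - [[1, 0.5, 60], [0, 0, 0], -1]
    - [[1, 0.5, 72], [0, 0, 0], -1]
    - [[1, 0.5, 72], [0, 0, 0], -1]
  force: 15

```text
time_s: 5.32
tcp_pos: [0.4524, -0.2555, 0.076]
orientation: [[-0.978, -0.207, -0.002], [-0.207, 0.978, 0.001], [0.002, 0.002, -1.0]]
wrist_force: [-0.6, 0.5, -0.3]
opening: 0.0921
grip_force: 0.0
```

>>> apply_moves:
  series:
    - [[0, 0, 0], [0, 0, 0], 0.2]
    - [[0, 0, 0], [0, 0, 0], 0.5]
    - [[0, 0, 0], [0, 0, 0], 0.8]
    - [[0, 0, 0], [0, 0, 0], 1]
    - [[0, 0, 0], [0, 0, 0], 1]
  force: 15

```text
time_s: 5.73
tcp_pos: [0.4532, -0.2568, 0.0783]
orientation: [[-0.979, -0.206, 0.001], [-0.206, 0.979, -0.001], [-0.001, -0.001, -1.0]]
wrist_force: [0.3, 0.1, -0.7]
opening: 0.0632
grip_force: 0.0
```

>>> apply_moves:
  series:
    - [[0, 0, 0], [0, 0, 0], 1]
    - [[0, 0, 0], [0, 0, 0], 1]
    - [[0, 0, 0], [0, 0, 0], 1]
    - [[0, 0, 0], [0, 0, 0], 1]
    - [[0, 0, 0], [0, 0, 0], 1]

```text
time_s: 6.15
tcp_pos: [0.4526, -0.2565, 0.0774]
orientation: [[-0.979, -0.206, -0.0], [-0.206, 0.979, 0.0], [0.0, 0.0, -1.0]]
wrist_force: [0.1, 0.0, 0.8]
opening: 0.0296
grip_force: 0.0
```

```bash
python3 - <<'E'
from h import *
for i in range(4):
    p=read_camera('wrist'); plan()
W=cloud(p); top('brass_pin',p,W); save(p,'w3')
print(state()['grip_force'])
E
```

```text
t 6.2 tcp [ 0.4526 -0.2565  0.0774] F [-0.4 -0.8  0.6] yawY 101.9 open 0.0259 q [ 0.36  0.49  0.13  2.01 -0.1   0.65  2.33]
t 6.25 tcp [ 0.4526 -0.2565  0.0774] F [-0.8  0.2  0.4] yawY 101.9 open 0.0217 q [ 0.36  0.49  0.13  2.01 -0.1   0.65  2.33]
t 6.3 tcp [ 0.4526 -0.2565  0.0773] F [-0.   0.3 -1.1] yawY 101.9 open 0.0176 q [ 0.36  0.49  0.13  2.01 -0.1   0.65  2.33]
t 6.35 tcp [ 0.4526 -0.2565  0.0774] F [0.3 1.1 0.6] yawY 101.9 open 0.0137 q [ 0.36  0.49  0.13  2.01 -0.1   0.65  2.33]
14.97273713350296
```

Gripped: opening is 13.7 mm on the 14 mm head, force 15 N. Lifting.

>>> apply_moves:
  series:
    - [[0, 0, -10], [0, 0, 0], 1]
    - [[0, 0, -30], [0, 0, 0], 1]
    - [[0, 0, -60], [0, 0, 0], 1]
    - [[0, 0, -90], [0, 0, 0], 1]
    - [[0, 0, -110], [0, 0, 0], 1]
  force: 25

```text
time_s: 6.82
tcp_pos: [0.4534, -0.2571, 0.1907]
orientation: [[-0.979, -0.205, 0.003], [-0.205, 0.979, -0.001], [-0.002, -0.002, -1.0]]
wrist_force: [0.4, -0.1, 0.3]
opening: 0.0132
grip_force: 25.0
```

```bash
python3 - <<'E'
from h import *
p=read_camera('wrist'); p=read_camera('wrist');save(p,'w3'); print(state()['grip_force'])
plan(([.50,-.12,.22],50),([.56,-.06,.22],-14.4),([.66,.01,.2],-14.4))
E
```

```text
24.96440201997757
t 6.92 tcp [ 0.4551 -0.2579  0.192 ] F [ 1.3  0.3 -0.7] yawY 101.9 open 0.0129 q [ 0.33  0.31  0.16  1.95 -0.06  0.88  2.3 ]
[0.5, -0.12, 0.22] 50 shift [-72.4 125.6 -28.1] rot [-0.002  0.008  0.905]
[0.56, -0.06, 0.22] -14.4 shift [-143.5  172.   -27.9] rot [0.004 0.009 2.029]
[0.66, 0.01, 0.2] -14.4 shift [-255.6  220.1   -7.4] rot [0.004 0.009 2.029]
```

View pics/w3.png

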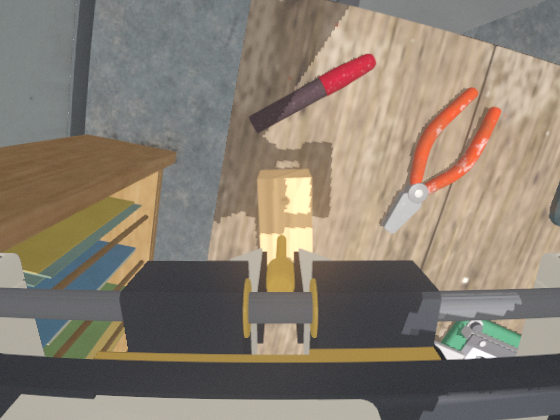

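The pin is held straight, with its tip at (281,240). Carrying it to the hinge while turning.

>>> apply_moves:
  series:
    - [[-12, 15, -1], [0, 0, 0.12], 1]
    - [[-25, 30, -2], [0, 0, 0.245], 1]
    - [[-37, 44, -3], [0, 0, 0.37], 1]
    - [[-50, 58, -4], [0, 0, 0.495], 1]
    - [[-62, 73, -5], [0, 0, 0.62], 1]

```text
time_s: 7.33
tcp_pos: [0.4982, -0.1715, 0.1921]
orientation: [[-0.913, 0.407, -0.001], [0.407, 0.913, 0.0], [0.001, -0.0, -1.0]]
wrist_force: [0.4, 0.0, -0.3]
opening: 0.0129
grip_force: 25.0
```

>>> apply_moves:
  series:
    - [[-2, 19, -1], [0, 0, 0.12], 1]
    - [[-3, 38, -1], [0, 0, 0.245], 1]
    - [[-5, 57, -2], [0, 0, 0.37], 1]
    - [[-6, 76, -2], [0, 0, 0.495], 1]
    - [[-8, 95, -3], [0, 0, 0.62], 1]

```text
time_s: 7.75
tcp_pos: [0.5433, -0.0875, 0.1948]
orientation: [[-0.507, 0.862, -0.002], [0.862, 0.507, 0.0], [0.001, -0.001, -1.0]]
wrist_force: [0.4, 0.5, -0.5]
opening: 0.0133
grip_force: 25.0
```

>>> apply_moves:
  series:
    - [[10, 16, 0], [0, 0, 0.12], 1]
    - [[20, 33, 0], [0, 0, 0.245], 1]
    - [[30, 50, 0], [0, 0, 0.37], 1]
    - [[39, 66, 0], [0, 0, 0.495], 1]
    - [[48, 82, 0], [0, 0, 0.62], 1]

```text
time_s: 8.17
tcp_pos: [0.5893, -0.0042, 0.1948]
orientation: [[0.088, 0.996, -0.001], [0.996, -0.088, -0.0], [-0.0, -0.001, -1.0]]
wrist_force: [0.2, -0.9, -0.6]
opening: 0.0132
grip_force: 25.0
```

```bash
python3 - <<'E'
from h import *
plan(([.609,.027,.2],-14.4))
E
```

```text
t 8.17 tcp [ 0.5893 -0.0042  0.1948] F [ 0.2 -0.9 -0.6] yawY -5.0 open 0.0132 q [-0.35  0.44  0.41  1.78 -0.21  0.96  0.05]
[0.609, 0.027, 0.2] -14.4 shift [32.8 16.9 -5.2] rot [-0.001  0.     0.163]
```

>>> apply_moves:
  series:
    - [[10, 6, 0], [0, 0, 0.08], 1]
    - [[22, 12, 0], [0, 0, 0.163], 1]
    - [[33, 17, 0], [0, 0, 0.163], 1]
    - [[33, 17, 0], [0, 0, 0.163], 1]
    - [[33, 17, 0], [0, 0, 0.163], 1]

```text
time_s: 8.58
tcp_pos: [0.6088, 0.0268, 0.1949]
orientation: [[0.239, 0.971, -0.001], [0.971, -0.239, -0.0], [-0.001, -0.001, -1.0]]
wrist_force: [-0.0, -0.0, -0.6]
opening: 0.0133
grip_force: 25.0
```

```bash
python3 - <<'E'
from h import *
for i in range(5): p=read_camera('wrist')
save(p,'w4'); W=cloud(p); np.savez('w4.npz',W=W,img=p['img'])
plan()
for t in ['hinge_bore','brass_pin','brass_pin_shoulder','carriage_handle']:
    r=place_of(t,p); print(t,[(np.round(x['at'],4).tolist(),round(x['conf'],2)) for x in r[:2]])
    top(t,p,W)
E
```

```text
t 8.83 tcp [0.6088 0.025  0.1955] F [-0.3 -0.  -0.7] yawY -14.1 open 0.0129 q [-0.41  0.48  0.43  1.73 -0.23  0.98 -0.14]
hinge_bore [([0.6109, 0.0253, 0.0707], 0.64)]
hinge_bore 0.84 47 z 0.0569 mean [0.6094 0.0279 0.0571] mid [0.6092 0.0192 0.0569] ext [0.0137 0.0284 0.0058]
brass_pin [([0.6087, 0.0262, 0.1245], 0.94)]
brass_pin 0.71 51 z 0.0578 mean [0.6091 0.0282 0.058 ] mid [0.6092 0.0274 0.058 ] ext [0.0137 0.0119 0.0056]
brass_pin_shoulder [([0.6007, 0.0258, 0.1727], 0.72)]
brass_pin_shoulder 0.79 434 z 0.1901 mean [0.609  0.0262 0.1894] mid [0.6088 0.0258 0.1892] ext [0.0123 0.0102 0.0041]
carriage_handle []
carriage_handle 0.82 48 z 0.0568 mean [0.6087 0.0271 0.0569] mid [0.6065 0.0192 0.0568] ext [0.0191 0.0284 0.0059]
```

View pics/w4.png

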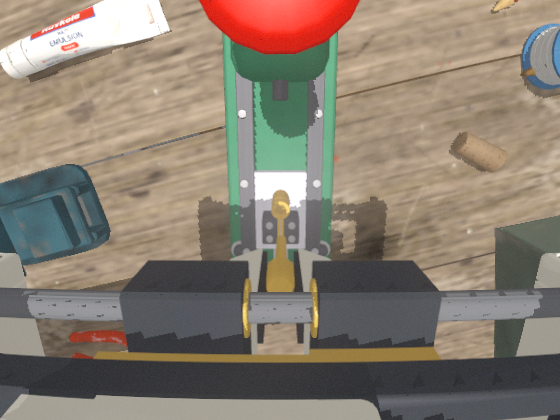

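The press sits above centre. The pin runs from (281,290) down to its tip near (281,220), just below the knuckle's mouth at (280,202). I'll enlarge that part.

```bash
python3 - <<'E'
import cv2
a=cv2.imread('pics/w4.png')[175:275,225:335]
cv2.imwrite('pics/w4c.png',cv2.resize(a,None,fx=6,fy=6,interpolation=cv2.INTER_CUBIC))
E
```

```text
(no output)
```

View pics/w4c.png

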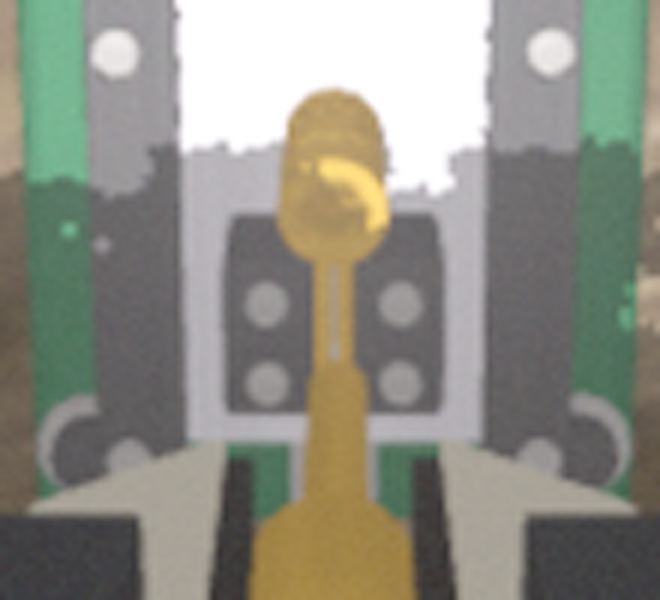

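```bash
cat >> h.py <<'E'
def ray(p,u,v,z):
    K=np.array([[p['fx'],0,p['cx']],[0,p['fy'],p['cy']],[0,0,1]])
    n=cv2.undistortPoints(np.array([[[u,v]]],float),K,np.array(p['dist'],float))[0,0]
    E=np.linalg.inv(np.array(p['extrinsics'])); d=E[:3,:3]@np.array([n[0],-n[1],-1]); o=E[:3,3]
    return o+d*(z-o[2])/d[2]
E
python3 - <<'E'
from h import *
p=read_camera('wrist'); s=state(); plan()
g=cv2.cvtColor(p['img'],cv2.COLOR_RGB2HSV)
W=cloud(p)
zt=s['tcp_pos'][2]-.0694
print('bore ray',np.round(ray(p,280.6,209.3,.068),4),'tip ray',np.round(ray(p,281,235.3,zt+.0015),4))
# knuckle top face from depth
k=W[(abs(W[...,2]-.068)<.003)&(abs(W[...,0]-.609)<.012)&(abs(W[...,1]-.027)<.014)]; print(len(k),k.mean(0) if len(k) else 0, (k.min(0)+k.max(0))/2 if len(k) else 0,np.ptp(k,0))
# shank pixels by height
for z in (.13,.135,.14,.145,.15,.155,.16):
    k=W[(abs(W[...,2]-z)<.0025)&(np.hypot(W[...,0]-.609,W[...,1]-.027)<.012)]; print(z,len(k),np.round(k.mean(0),4) if len(k) else 0)
m=(abs(W[...,2]-.068)<.003)&(abs(W[...,0]-.609)<.012)&(abs(W[...,1]-.027)<.014)
v,u=np.where(m); print('face px u',u.min(),u.max(),'v',v.min(),v.max())
E
```

```text
t 9.28 tcp [0.6092 0.0263 0.1954] F [-0.2 -0.   0.1] yawY -14.0 open 0.013 q [-0.41  0.48  0.43  1.73 -0.23  0.98 -0.14]
bore ray [0.61   0.0274 0.068 ] tip ray [0.6102 0.0274 0.1275]
242 [0.60847718 0.02457624 0.06710929] [0.60873377 0.02313348 0.06696929] [0.01461635 0.02018018 0.0038967 ]
0.13 25 [0.6101 0.0274 0.1303]
0.135 26 [0.6098 0.0276 0.1349]
0.14 31 [0.6098 0.0276 0.1398]
0.145 33 [0.6098 0.0276 0.1449]
0.15 35 [0.61   0.0275 0.1498]
0.155 40 [0.6095 0.0277 0.1549]
0.16 27 [0.6098 0.0278 0.1593]
face px u 271 288 v 202 227
```

>>> apply_moves:
  series:
    - [[1, 0, 15], [0, 0, 0], 1]
    - [[1, 0, 30], [0, 0, 0], 1]
    - [[1, 0, 44], [0, 0, 0], 1]
    - [[1, 0, 44], [0, 0, 0], 1]
    - [[1, 0, 44], [0, 0, 0], 1]

```text
time_s: 9.7
tcp_pos: [0.6088, 0.0272, 0.1508]
orientation: [[0.242, 0.97, -0.002], [0.97, -0.242, -0.0], [-0.001, -0.002, -1.0]]
wrist_force: [0.8, 0.2, -0.4]
opening: 0.0133
grip_force: 25.0
```

```bash
python3 - <<'E'
from h import *
for i in range(5): p=read_camera('wrist')
plan(); save(p,'w5'); W=cloud(p); np.savez('w5.npz',W=W,E=p['extrinsics'])
a=cv2.imread('pics/w5.png')[160:260,225:335]
cv2.imwrite('pics/w5c.png',cv2.resize(a,None,fx=6,fy=6,interpolation=cv2.INTER_CUBIC))
E
```

```text
t 9.95 tcp [0.6102 0.0272 0.1525] F [ 0.5 -0.   0.4] yawY -14.0 open 0.0132 q [-0.4   0.53  0.41  1.76 -0.26  0.9  -0.12]
```

View pics/w5c.png

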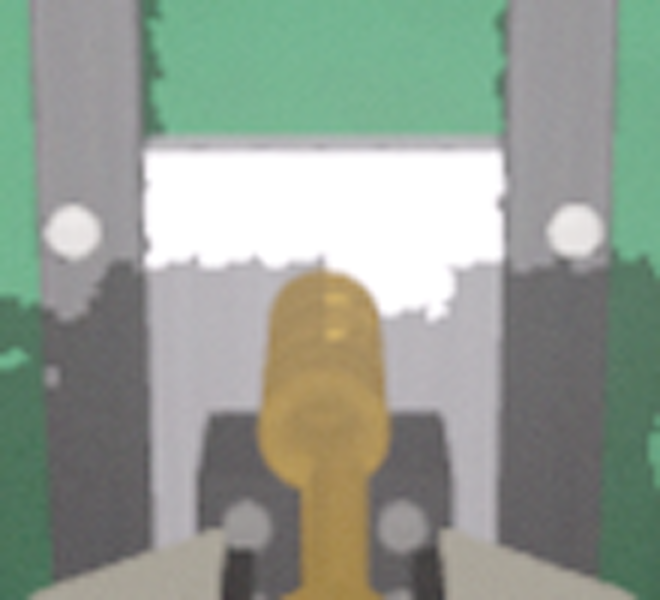

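Knuckle face is centred at crop (324,425). The shank comes in at about x=337, so the pin is roughly 1.4 mm to tool +y of the bore. Quantifying with depth.

```bash
python3 - <<'E'
from h import *
d=np.load('w5.npz'); W=d['W']; c=np.linalg.inv(d['E'])[:3,3]
R=np.array(state()['orientation']); 
T=(W-np.array([.6102,.0272,0])) ; x=T[...,0]*R[0,0]+T[...,1]*R[1,0]; y=T[...,0]*R[0,1]+T[...,1]*R[1,1]; z=W[...,2]
for z0 in (.086,.09,.095,.1,.105,.11,.115,.12):
    m=(abs(z-z0)<.0025)&(np.hypot(x,y)<.015)
    if m.sum()>3: print(z0,m.sum(),'x max/mean',np.round([x[m].max()*1e3,x[m].mean()*1e3],1),'y mid/mean',np.round([(y[m].min()+y[m].max())*500,y[m].mean()*1e3],1))
m=(abs(z-.068)<.0025)&(abs(x)<.02)&(abs(y)<.012)
for lo in np.arange(-14,12,1.5):
    k=m&(x*1e3>=lo)&(x*1e3<lo+1.5)
    if k.sum(): print('face x',lo,k.sum(),'y',np.round([y[k].min()*1e3,y[k].max()*1e3,(y[k].min()+y[k].max())*500],1),'z',round(z[k].mean()*1e3,1))
v,u=np.where(m);print(v.min(),v.max(),u.min(),u.max())
E
```

```text
0.086 22 x max/mean [2.3 1.5] y mid/mean [0.6 0.6]
0.09 33 x max/mean [2.5 1.5] y mid/mean [0.6 0.6]
0.095 28 x max/mean [2.2 1.4] y mid/mean [0.6 0.5]
0.1 31 x max/mean [2.3 1.5] y mid/mean [0.2 0.6]
0.105 35 x max/mean [2.4 1.5] y mid/mean [0.2 0.1]
0.11 39 x max/mean [2.5 1.4] y mid/mean [0.2 0.3]
0.115 37 x max/mean [2.4 1.6] y mid/mean [0.2 0.4]
0.12 6 x max/mean [2.5 2. ] y mid/mean [-0.6 -0.2]
face x -14.0 2 y [-3.2 -3.1 -3.2] z 66.9
face x -12.5 3 y [-3.2 -3.2 -3.2] z 66.1
face x -11.0 1 y [-3.1 -3.1 -3.1] z 67.2
face x -9.5 4 y [-4.5 -3.1 -3.8] z 67.2
face x -8.0 8 y [-5.2  4.4 -0.4] z 67.5
face x -6.5 25 y [-7.2  5.  -1.1] z 67.3
face x -5.0 29 y [-7.9  5.7 -1.1] z 67.0
face x -3.5 23 y [-8.5  6.4 -1.1] z 67.1
face x -2.0 20 y [-7.8  6.4 -0.7] z 67.2
face x -0.5 27 y [-7.8  5.7 -1.1] z 67.2
face x 1.0 28 y [-7.1  5.7 -0.7] z 67.2
face x 2.5 36 y [-7.1  4.3 -1.4] z 67.4
face x 4.0 31 y [-5.8  2.9 -1.4] z 67.3
face x 5.5 3 y [-1.7 -0.4 -1.1] z 66.2
220 248 267 289
```

Pin needs about (-0.8, -1.5) mm in tool x, y. I'll apply that and lower it gently into the mouth.

>>> apply_moves:
  series:
    - [[-0.8, -1.5, 4], [0, 0, 0], 1]
    - [[-0.8, -1.5, 8], [0, 0, 0], 1]
    - [[-0.8, -1.5, 12], [0, 0, 0], 1]
    - [[-0.8, -1.5, 16], [0, 0, 0], 1]
    - [[-0.8, -1.5, 20], [0, 0, 0], 1]

```text
time_s: 10.37
tcp_pos: [0.6078, 0.0268, 0.1309]
orientation: [[0.243, 0.97, -0.0], [0.97, -0.243, -0.0], [-0.0, -0.0, -1.0]]
wrist_force: [0.2, 0.6, 0.8]
opening: 0.0132
grip_force: 25.0
```

```bash
python3 - <<'E'
from h import *
for i in range(4): p=read_camera('wrist');plan()
W=cloud(p); top('brass_pin_shoulder',p,W); save(p,'w6')
E
```

```text
t 10.42 tcp [0.6075 0.0268 0.1301] F [ 1.5 -0.3 -1.3] yawY -14.0 open 0.0131 q [-0.39  0.56  0.4   1.78 -0.28  0.86 -0.11]
t 10.47 tcp [0.6076 0.0267 0.1305] F [ 0.4  0.3 -1.5] yawY -14.0 open 0.0127 q [-0.39  0.56  0.4   1.78 -0.28  0.86 -0.11]
t 10.52 tcp [0.6077 0.0267 0.1309] F [ 0.8 -0.  -0.8] yawY -14.0 open 0.0132 q [-0.39  0.56  0.4   1.78 -0.28  0.86 -0.11]
t 10.57 tcp [0.6078 0.0268 0.1312] F [-0.3 -0.6 -0.7] yawY -14.0 open 0.013 q [-0.39  0.56  0.4   1.78 -0.28  0.87 -0.11]
brass_pin_shoulder 0.96 478 z 0.1257 mean [0.6081 0.028  0.1249] mid [0.6083 0.0277 0.1249] ext [0.0143 0.0102 0.0044]
```

No force and the head hasn't moved in the grip, so the tip is about 6 mm inside the bore. Continuing.

>>> apply_moves:
  series:
    - [[0, 0, 4], [0, 0, 0], 1]
    - [[0, 0, 8], [0, 0, 0], 1]
    - [[0, 0, 12], [0, 0, 0], 1]
    - [[0, 0, 16], [0, 0, 0], 1]
    - [[0, 0, 20], [0, 0, 0], 1]

```text
time_s: 11.03
tcp_pos: [0.608, 0.0268, 0.111]
orientation: [[0.243, 0.97, 0.0], [0.97, -0.243, -0.0], [0.0, 0.0, -1.0]]
wrist_force: [0.5, -1.4, 1.2]
opening: 0.0132
grip_force: 25.0
```

>>> apply_moves:
  series:
    - [[0, 0, 4], [0, 0, 0], 1]
    - [[0, 0, 8], [0, 0, 0], 1]
    - [[0, 0, 12], [0, 0, 0], 1]
    - [[0, 0, 15], [0, 0, 0], 1]
    - [[0, 0, 17], [0, 0, 0], 1]

```text
time_s: 11.45
tcp_pos: [0.6081, 0.0267, 0.0941]
orientation: [[0.243, 0.97, 0.001], [0.97, -0.243, -0.0], [-0.0, 0.001, -1.0]]
wrist_force: [1.7, -0.1, 0.1]
opening: 0.0132
grip_force: 25.0
```

```bash
python3 - <<'E'
from h import *
for i in range(4): p=read_camera('wrist');plan()
W=cloud(p); top('brass_pin_shoulder',p,W); save(p,'w6')
E
```

```text
t 11.5 tcp [0.6081 0.0267 0.0939] F [ 3.  -0.1 -2.1] yawY -14.0 open 0.013 q [-0.37  0.61  0.38  1.79 -0.3   0.8  -0.09]
t 11.55 tcp [0.6081 0.0267 0.0941] F [ 3.2 -0.3 -1.4] yawY -14.0 open 0.0131 q [-0.37  0.61  0.38  1.79 -0.3   0.8  -0.09]
t 11.6 tcp [0.6081 0.0267 0.0943] F [ 3.  -1.1 -2. ] yawY -14.0 open 0.0129 q [-0.37  0.61  0.38  1.79 -0.3   0.8  -0.09]
t 11.65 tcp [0.6081 0.0267 0.0944] F [ 2.2 -0.3 -2.4] yawY -14.0 open 0.0131 q [-0.37  0.61  0.38  1.79 -0.3   0.8  -0.09]
```

>>> apply_moves:
  series:
    - [[0, -0.4, 1], [0, 0, 0], 1]
    - [[0, -0.4, 1.5], [0, 0, 0], 1]
    - [[0, -0.4, 1.5], [0, 0, 0], 1]
    - [[0, -0.4, 1.5], [0, 0, 0], 0.6]
    - [[0, -0.4, 1.5], [0, 0, 0], 0.4]

```text
time_s: 12.12
tcp_pos: [0.6061, 0.0273, 0.0925]
orientation: [[0.242, 0.97, -0.003], [0.97, -0.242, 0.001], [-0.0, -0.003, -1.0]]
wrist_force: [-0.7, 0.0, -0.0]
opening: 0.0216
grip_force: 0.0
```

>>> apply_moves:
  series:
    - [[0, 0, 0], [0, 0, 0], 0.2]
    - [[0, 0, 0], [0, 0, 0], 0.2]
    - [[0, 0, 0], [0, 0, 0], 0.2]
    - [[0, 0, 0], [0, 0, 0], 0.2]
    - [[0, 0, 0], [0, 0, 0], 0.2]

```text
time_s: 12.53
tcp_pos: [0.6071, 0.027, 0.0927]
orientation: [[0.242, 0.97, -0.001], [0.97, -0.242, 0.0], [-0.0, -0.001, -1.0]]
wrist_force: [0.9, -0.7, -0.3]
opening: 0.0365
grip_force: 0.0
```

>>> apply_moves:
  series:
    - [[0, 0, -20], [0, 0, 0], 0.2]
    - [[0, 0, -50], [0, 0, 0], 0.2]
    - [[0, 0, -70], [0, 0, 0], 0.2]
    - [[0, 0, -70], [0, 0, 0], 0.2]
    - [[0, 0, -70], [0, 0, 0], 0.2]

```text
time_s: 12.95
tcp_pos: [0.6084, 0.027, 0.1643]
orientation: [[0.242, 0.97, 0.003], [0.97, -0.242, 0.001], [0.001, 0.003, -1.0]]
wrist_force: [-0.8, 0.3, -0.3]
opening: 0.0366
grip_force: 0.0
```

```bash
python3 - <<'E'
from h import *
for i in range(4): p=read_camera('wrist')
W=cloud(p); top('brass_pin_shoulder',p,W); top('brass_pin',p,W); save(p,'w7');
p=read_camera('scene'); W=cloud(p); top('carriage_handle',p,W,zt=.056)
for t in ['carriage_handle','hinge_bore','knob_top']:
    r=place_of(t,p); print(t,[(np.round(x['at'],4).tolist(),round(x['conf'],2)) for x in r[:2]])
plan()
E
```

```text
brass_pin_shoulder 0.88 299 z 0.0888 mean [0.6079 0.0266 0.088 ] mid [0.6078 0.0264 0.088 ] ext [0.0126 0.0124 0.0041]
brass_pin 0.94 299 z 0.0888 mean [0.6079 0.0266 0.088 ] mid [0.6078 0.0264 0.088 ] ext [0.0126 0.0124 0.0041]
carriage_handle 0.58 64 z 0.056 mean [ 0.5961 -0.0292  0.0556] mid [ 0.5992 -0.0265  0.056 ] ext [0.0376 0.0988 0.0059]
carriage_handle [([0.5872, -0.0671, 0.0409], 0.61)]
hinge_bore [([0.613, 0.0259, 0.0725], 0.97)]
knob_top []
t 13.5 tcp [0.6072 0.0268 0.1626] F [-0.   0.3 -0.1] yawY -14.0 open 0.0366 q [-0.4   0.52  0.42  1.76 -0.25  0.92 -0.12]
```

View pics/w7.png

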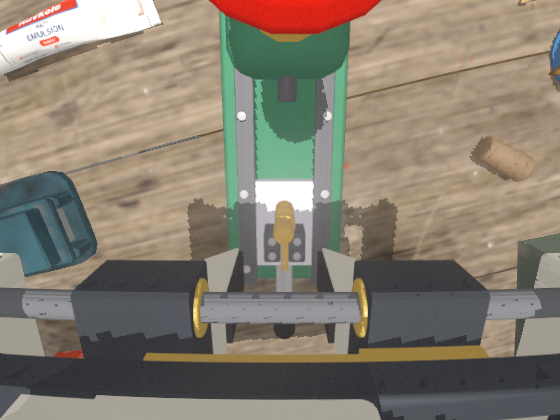

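The pin is seated: head top at z=0.088, at (.6078,.0264). Handle shows at (285,330) and should be at (.585,-.066). I'll go back over the handle, then down and grip.

>>> apply_moves:
  series:
    - [[-35, 0, 0], [0, 0, 0], 0]
    - [[-70, 1, 0], [0, 0, 0], -0.1]
    - [[-95, 1, 10], [0, 0, 0], -0.1]
    - [[-95, 1, 35], [0, 0, 0], -0.1]
    - [[-95, 1, 60], [0, 0, 0], -0.1]

```text
time_s: 13.92
tcp_pos: [0.5861, -0.0687, 0.1037]
orientation: [[0.247, 0.969, 0.004], [0.969, -0.247, -0.001], [-0.0, 0.004, -1.0]]
wrist_force: [1.5, 1.2, -0.4]
opening: 0.0508
grip_force: 0.0
```

>>> apply_moves:
  series:
    - [[0, 0, 15], [0, 0, 0], -0.1]
    - [[0, 0, 30], [0, 0, 0], -0.1]
    - [[0, 0, 42], [0, 0, 0], -0.1]
    - [[0, 0, 47], [0, 0, 0], -0.1]
    - [[0, 0, 47], [0, 0, 0], -0.1]

```text
time_s: 14.33
tcp_pos: [0.5845, -0.0654, 0.0547]
orientation: [[0.242, 0.97, -0.002], [0.97, -0.242, -0.0], [-0.001, -0.002, -1.0]]
wrist_force: [0.1, -0.1, -0.2]
opening: 0.0508
grip_force: 0.0
```

>>> apply_moves:
  series:
    - [[0, 0, 0], [0, 0, 0], 0.3]
    - [[0, 0, 0], [0, 0, 0], 0.6]
    - [[0, 0, 0], [0, 0, 0], 1]
    - [[0, 0, 0], [0, 0, 0], 1]
    - [[0, 0, 0], [0, 0, 0], 1]
  force: 15

```text
time_s: 14.75
tcp_pos: [0.5858, -0.0654, 0.0566]
orientation: [[0.242, 0.97, 0.001], [0.97, -0.242, 0.0], [0.0, 0.001, -1.0]]
wrist_force: [-0.8, 0.4, -0.3]
opening: 0.0221
grip_force: 0.0
```

>>> apply_moves:
  series:
    - [[0, 0, 0], [0, 0, 0], 1]
    - [[0, 0, 0], [0, 0, 0], 1]
    - [[0, 0, 0], [0, 0, 0], 1]

```text
time_s: 15.0
tcp_pos: [0.5864, -0.0656, 0.0565]
orientation: [[0.242, 0.97, 0.002], [0.97, -0.242, -0.0], [0.0, 0.002, -1.0]]
wrist_force: [2.1, -0.7, 0.6]
opening: 0.0174
grip_force: 15.0
```

```bash
python3 - <<'E'
from h import *
p=read_camera('wrist'); W=cloud(p); top('brass_pin',p,W); plan()
p=read_camera('top'); W=cloud(p); top('palm_knob',p,W,zt=.238)
print([(np.round(x['at'],4),x['conf']) for x in place_of('knob_top',p)])
E
```

```text
brass_pin 0.74 1683 z 0.0891 mean [0.608  0.0256 0.0882] mid [0.608  0.0258 0.0883] ext [0.013  0.0128 0.0044]
t 15.1 tcp [ 0.5864 -0.0656  0.0565] F [ 2.  -0.9  1.1] yawY -14.0 open 0.0173 q [-0.22  0.64  0.37  1.85 -0.34  0.71  0.1 ]
palm_knob 0.97 331 z 0.238 mean [0.6354 0.1354 0.237 ] mid [0.6356 0.134  0.238 ] ext [0.0435 0.0428 0.0059]
[(array([0.6351, 0.1393, 0.2413]), 0.72)]
```

Handle gripped. Pushing about 100 mm along tool +x first.

>>> apply_moves:
  series:
    - [[10, 0, 0], [0, 0, 0], 1]
    - [[22, 0, 0], [0, 0, 0], 1]
    - [[34, 0, 0], [0, 0, 0], 1]
    - [[46, 0, 0], [0, 0, 0], 1]
    - [[58, 0, 0], [0, 0, 0], 1]
  force: 25

```text
time_s: 15.67
tcp_pos: [0.6004, -0.0093, 0.0565]
orientation: [[0.243, 0.97, 0.002], [0.97, -0.243, -0.001], [-0.001, 0.002, -1.0]]
wrist_force: [3.2, -2.9, 4.1]
opening: 0.0173
grip_force: 25.0
```

>>> apply_moves:
  series:
    - [[12, 0, 0], [0, 0, 0], 1]
    - [[24, 0, 0], [0, 0, 0], 1]
    - [[34, 0, 0], [0, 0, 0], 1]
    - [[42, 0, 0], [0, 0, 0], 1]
    - [[45, 0, 0], [0, 0, 0], 1]

```text
time_s: 16.08
tcp_pos: [0.6117, 0.0366, 0.0564]
orientation: [[0.241, 0.971, 0.002], [0.971, -0.241, 0.001], [0.001, 0.002, -1.0]]
wrist_force: [4.8, -2.3, 4.9]
opening: 0.0168
grip_force: 25.0
```

```bash
python3 - <<'E'
from h import *
for i in range(3): p=read_camera('wrist'); plan()
W=cloud(p); top('brass_pin',p,W);top('palm_knob',p,W)
E
```

```text
t 16.13 tcp [0.6118 0.0369 0.0564] F [5.1 0.8 4.5] yawY -13.9 open 0.0171 q [-0.38  0.67  0.37  1.79 -0.34  0.74 -0.07]
t 16.18 tcp [0.6118 0.0368 0.0564] F [5.4 0.1 3.2] yawY -13.9 open 0.0169 q [-0.38  0.67  0.37  1.79 -0.34  0.74 -0.07]
t 16.23 tcp [0.6118 0.0368 0.0564] F [5.6 0.5 3.9] yawY -13.9 open 0.017 q [-0.38  0.67  0.37  1.79 -0.34  0.74 -0.07]
```

>>> apply_moves:
  series:
    - [[3, 0, 0], [0, 0, 0], 1]
    - [[6, 0, 0], [0, 0, 0], 1]
    - [[7, 0, 0], [0, 0, 0], 1]
    - [[8, 0, 0], [0, 0, 0], 1]
    - [[8, 0, 0], [0, 0, 0], 1]

```text
time_s: 16.75
tcp_pos: [0.6132, 0.0425, 0.0565]
orientation: [[0.242, 0.97, 0.002], [0.97, -0.242, -0.0], [0.0, 0.002, -1.0]]
wrist_force: [3.7, -2.1, 4.6]
opening: 0.0169
grip_force: 25.0
```

>>> apply_moves:
  series:
    - [[1, 0, 0], [0, 0, 0], 1]
    - [[2, 0, 0], [0, 0, 0], 1]
    - [[3, 0, 0], [0, 0, 0], 1]
    - [[3, 0, 0], [0, 0, 0], 1]

```text
time_s: 17.08
tcp_pos: [0.6138, 0.0451, 0.0564]
orientation: [[0.243, 0.97, 0.002], [0.97, -0.243, -0.0], [0.0, 0.002, -1.0]]
wrist_force: [4.1, -3.4, 5.4]
opening: 0.0174
grip_force: 25.0
```

>>> apply_moves:
  series:
    - [[1, 0, 0], [0, 0, 0], 1]
    - [[2, 0, 0], [0, 0, 0], 1]
    - [[3, 0, 0], [0, 0, 0], 1]
    - [[3, 0, 0], [0, 0, 0], 1]

```text
time_s: 17.42
tcp_pos: [0.6139, 0.0452, 0.0564]
orientation: [[0.244, 0.97, 0.0], [0.97, -0.244, -0.003], [-0.003, 0.001, -1.0]]
wrist_force: [2.7, -8.3, 7.0]
opening: 0.017
grip_force: 25.0
```

>>> apply_moves:
  series:
    - [[1, 0, 0], [0, 0, 0], 1]
    - [[2, 0, 0], [0, 0, 0], 1]
    - [[2, 0, 0], [0, 0, 0], 1]

```text
time_s: 17.67
tcp_pos: [0.6139, 0.0453, 0.0564]
orientation: [[0.245, 0.969, -0.001], [0.969, -0.245, -0.005], [-0.005, 0.001, -1.0]]
wrist_force: [1.2, -10.3, 8.2]
opening: 0.0169
grip_force: 25.0
```

The carriage is against its stop: 114 mm travel and the push force rises to 10 N. Easing off, opening, backing straight out, then up.

>>> apply_moves:
  series:
    - [[-3, 0, 0], [0, 0, 0], 1]
    - [[-4, 0, 0], [0, 0, 0], 1]
    - [[-4, 0, 0], [0, 0, 0], 0.5]
    - [[-4, 0, 0], [0, 0, 0], 0.2]
    - [[-4, 0, 0], [0, 0, 0], 0]

```text
time_s: 18.08
tcp_pos: [0.6109, 0.0475, 0.0546]
orientation: [[0.242, 0.97, -0.005], [0.97, -0.242, 0.001], [-0.0, -0.005, -1.0]]
wrist_force: [0.2, 0.8, 0.1]
opening: 0.0316
grip_force: 0.0
```

>>> apply_moves:
  series:
    - [[0, 0, 0], [0, 0, 0], 0]
    - [[0, 0, 0], [0, 0, 0], 0]
    - [[0, 0, 0], [0, 0, 0], 0]
    - [[-10, 0, 0], [0, 0, 0], 0]
    - [[-30, 0, 0], [0, 0, 0], 0]

```text
time_s: 18.5
tcp_pos: [0.6062, 0.02, 0.0557]
orientation: [[0.238, 0.971, 0.0], [0.971, -0.238, 0.002], [0.002, -0.0, -1.0]]
wrist_force: [0.6, -0.1, -0.6]
opening: 0.0459
grip_force: 0.0
```

>>> apply_moves:
  series:
    - [[-30, 0, -10], [0, 0, 0], 0]
    - [[-60, 0, -40], [0, 0, 0], 0.5]
    - [[-60, 0, -80], [0, 0, 0], 1]
    - [[-60, 0, -120], [0, 0, 0], 1]
    - [[-60, 0, -160], [0, 0, 0], 1]
  force: 20

```text
time_s: 18.92
tcp_pos: [0.5902, -0.0434, 0.2173]
orientation: [[0.246, 0.969, -0.001], [0.969, -0.246, -0.0], [-0.001, -0.001, -1.0]]
wrist_force: [1.5, 0.8, 0.2]
opening: 0.024
grip_force: 0.0
```

>>> apply_moves:
  series:
    - [[0, 0, -25], [0, 0, 0], 1]
    - [[0, 0, -50], [0, 0, 0], 1]
    - [[0, 0, -75], [0, 0, 0], 1]
    - [[0, 0, -85], [0, 0, 0], 1]
    - [[0, 0, -85], [0, 0, 0], 1]

```text
time_s: 19.33
tcp_pos: [0.5926, -0.0421, 0.3036]
orientation: [[0.243, 0.97, 0.005], [0.97, -0.243, 0.0], [0.002, 0.005, -1.0]]
wrist_force: [0.5, -0.7, -0.4]
opening: 0.0003
grip_force: 0.0
```

```bash
python3 - <<'E'
from h import *
for i in range(4): p=read_camera('wrist')
W=cloud(p); save(p,'w8'); top('palm_knob',p,W); top('carriage_handle',p,W,zt=.056); top('brass_pin',p,W)
print([(np.round(x['at'],4),x['conf']) for x in place_of('knob_top',p)])
print([(np.round(x['at'],4),x['conf']) for x in place_of('carriage_handle',p)])
plan(([.6355,.1365,.275],-14))
p=read_camera('scene'); top('palm_knob',p,cloud(p),zt=.238); save(p,'s8')
E
```

```text
carriage_handle 0.88 210 z 0.056 mean [0.616  0.0549 0.0552] mid [0.6243 0.0846 0.0554] ext [0.0361 0.0981 0.0048]
[]
[(array([0.6149, 0.0471, 0.0439]), 0.63)]
t 19.78 tcp [ 0.591  -0.0412  0.2999] F [ 0.1  1.  -0.5] yawY -14.0 open 0.0003 q [-0.36  0.35  0.49  1.67 -0.17  1.17 -0.07]
[0.6355, 0.1365, 0.275] -14 shift [1.832e+02 1.000e-01 2.470e+01] rot [-0.002  0.001 -0.001]
```

View pics/w8.png

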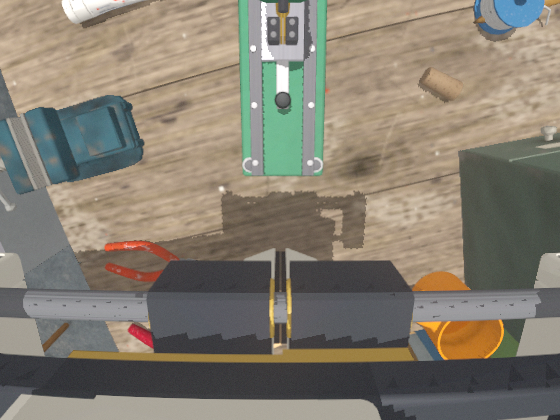

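The handle at (283,100) is in, under the ram side. Now moving the closed fingers above the knob.

>>> apply_moves:
  series:
    - [[37, 0, 0], [0, 0, 0], 1]
    - [[74, 0, 0], [0, 0, 0], 1]
    - [[111, 0, 0], [0, 0, 0], 1]
    - [[148, 0, 0], [0, 0, 0], 1]
    - [[182, 0, 10], [0, 0, 0], 1]

```text
time_s: 20.3
tcp_pos: [0.637, 0.138, 0.2928]
orientation: [[0.242, 0.97, 0.004], [0.97, -0.242, 0.002], [0.003, 0.003, -1.0]]
wrist_force: [0.6, -0.4, 0.4]
opening: 0.0006
grip_force: 0.0
```

>>> apply_moves:
  series:
    - [[0, 0, 8], [0, 0, 0], 1]
    - [[0, 0, 16], [0, 0, 0], 1]
    - [[0, 0, 16], [0, 0, 0], 1]
    - [[0, 0, 16], [0, 0, 0], 1]
    - [[0, 0, 16], [0, 0, 0], 1]

```text
time_s: 20.72
tcp_pos: [0.6358, 0.1331, 0.2755]
orientation: [[0.245, 0.969, 0.001], [0.969, -0.245, -0.001], [-0.0, 0.001, -1.0]]
wrist_force: [0.0, 0.4, -0.2]
opening: 0.0004
grip_force: 0.0
```

```bash
python3 - <<'E'
from h import *
for i in range(4): p=read_camera('top')
plan(([.6355,.136,.260],-14))
p=read_camera('scene'); save(p,'s9'); W=cloud(p)
for t in ['palm_knob','ram','press_foot','brass_pin']:
    m=masks_of(t,p)
    if m:
        v,u=np.where(m[0]['mask']); print(t,round(m[0]['conf'],2),u.min(),u.max(),v.min(),v.max())
E
```

```text
t 20.92 tcp [0.6359 0.1344 0.2757] F [-0.1  0.1  0.1] yawY -14.1 open 0.0002 q [-0.55  0.47  0.42  1.55 -0.2   1.17 -0.34]
[0.6355, 0.136, 0.26] -14 shift [ 1.4 -0.8 15.7] rot [ 0.001 -0.001 -0.002]
palm_knob 0.68 261 278 142 186
ram 0.79 261 278 142 184
```

>>> apply_moves:
  series:
    - [[1, -1, 4], [0, 0, 0], 1]
    - [[1, -1, 8], [0, 0, 0], 1]
    - [[1, -1, 12], [0, 0, 0], 1]
    - [[1, -1, 15], [0, 0, 0], 1]
    - [[1, -1, 18], [0, 0, 0], 1]

```text
time_s: 21.58
tcp_pos: [0.6345, 0.1367, 0.2566]
orientation: [[0.242, 0.97, -0.001], [0.97, -0.242, 0.0], [-0.0, -0.001, -1.0]]
wrist_force: [-1.6, 0.6, 4.1]
opening: 0.0004
grip_force: 1.9
```

>>> apply_moves:
  series:
    - [[0, 0, 1], [0, 0, 0], 1]
    - [[0, 0, 2], [0, 0, 0], 1]
    - [[0, 0, 3], [0, 0, 0], 1]
    - [[0, 0, 4], [0, 0, 0], 1]
    - [[0, 0, 4], [0, 0, 0], 1]

```text
time_s: 22.0
tcp_pos: [0.6347, 0.1367, 0.2529]
orientation: [[0.242, 0.97, -0.0], [0.97, -0.242, 0.0], [0.0, -0.0, -1.0]]
wrist_force: [-2.6, -0.1, 4.1]
opening: 0.0009
grip_force: 2.1
```

```bash
python3 - <<'E'
from h import *
for i in range(3): p=read_camera('top'); plan()
E
```

```text
t 22.05 tcp [0.6347 0.1367 0.253 ] F [-2.3 -0.6  4.6] yawY -14.0 open 0.0003 q [-0.55  0.49  0.41  1.57 -0.21  1.13 -0.33]
t 22.1 tcp [0.6347 0.1366 0.253 ] F [-2.6  0.4  3.7] yawY -14.0 open 0.0004 q [-0.55  0.49  0.41  1.57 -0.21  1.13 -0.33]
t 22.15 tcp [0.6347 0.1367 0.253 ] F [-2.3  0.   3.6] yawY -14.0 open 0.0003 q [-0.55  0.49  0.41  1.57 -0.21  1.13 -0.33]
```

>>> apply_moves:
  series:
    - [[0, 0, 1], [0, 0, 0], 1]
    - [[0, 0, 2], [0, 0, 0], 1]
    - [[0, 0, 3], [0, 0, 0], 1]
    - [[0, 0, 4], [0, 0, 0], 1]
    - [[0, 0, 4], [0, 0, 0], 1]

```text
time_s: 22.57
tcp_pos: [0.635, 0.1367, 0.2493]
orientation: [[0.242, 0.97, 0.0], [0.97, -0.242, 0.0], [0.0, 0.0, -1.0]]
wrist_force: [-2.4, 0.7, 7.6]
opening: 0.0006
grip_force: 3.6
```

>>> apply_moves:
  series:
    - [[0, 0, 1], [0, 0, 0], 1]
    - [[0, 0, 1], [0, 0, 0], 1]
    - [[0, 0, 1], [0, 0, 0], 1]

```text
time_s: 22.82
tcp_pos: [0.635, 0.1366, 0.2488]
orientation: [[0.242, 0.97, 0.001], [0.97, -0.242, 0.001], [0.001, 0.0, -1.0]]
wrist_force: [-4.3, 0.0, 9.3]
opening: 0.0004
grip_force: 4.6
```

>>> apply_moves:
  series:
    - [[0, 0, 1], [0, 0, 0], 1]
    - [[0, 0, 1], [0, 0, 0], 1]
    - [[0, 0, 1], [0, 0, 0], 1]

```text
time_s: 23.07
tcp_pos: [0.635, 0.1366, 0.2479]
orientation: [[0.242, 0.97, 0.001], [0.97, -0.242, 0.001], [0.001, 0.0, -1.0]]
wrist_force: [-4.4, 1.0, 9.9]
opening: 0.0005
grip_force: 4.9
```

>>> apply_moves:
  series:
    - [[0, 0, 1], [0, 0, 0], 1]
    - [[0, 0, 1], [0, 0, 0], 1]
    - [[0, 0, 1], [0, 0, 0], 1]

```text
time_s: 23.32
tcp_pos: [0.635, 0.1366, 0.247]
orientation: [[0.242, 0.97, 0.001], [0.97, -0.242, 0.001], [0.001, 0.001, -1.0]]
wrist_force: [-5.0, 0.1, 10.1]
opening: 0.0005
grip_force: 5.2
```

>>> apply_moves:
  series:
    - [[0, 0, 1], [0, 0, 0], 1]
    - [[0, 0, 1], [0, 0, 0], 1]
    - [[0, 0, 1], [0, 0, 0], 1]

```text
time_s: 23.57
tcp_pos: [0.635, 0.1366, 0.2461]
orientation: [[0.243, 0.97, 0.001], [0.97, -0.243, 0.001], [0.001, 0.001, -1.0]]
wrist_force: [-4.7, -0.2, 11.1]
opening: 0.0005
grip_force: 5.5
```

The foot met the pin at TCP z≈0.249 (12 mm), so 17 mm is at z≈0.244.

>>> apply_moves:
  series:
    - [[0, 0, 1], [0, 0, 0], 1]
    - [[0, 0, 1.5], [0, 0, 0], 1]
    - [[0, 0, 2.2], [0, 0, 0], 1]
    - [[0, 0, 2.2], [0, 0, 0], 1]
    - [[0, 0, 2.2], [0, 0, 0], 1]

```text
time_s: 23.98
tcp_pos: [0.635, 0.1366, 0.2442]
orientation: [[0.243, 0.97, 0.001], [0.97, -0.243, 0.001], [0.001, 0.001, -1.0]]
wrist_force: [-5.7, -0.8, 12.8]
opening: 0.0005
grip_force: 6.1
```

```bash
python3 - <<'E'
from h import *
for i in range(6): p=read_camera('scene')
plan(); save(p,'s10')
a=cv2.imread('pics/s9.png')[130:270,225:325];b=cv2.imread('pics/s10.png')[130:270,225:325]
cv2.imwrite('pics/s10c.png',cv2.resize(np.hstack([a,b]),None,fx=4,fy=4,interpolation=cv2.INTER_CUBIC))
E
```

```text
t 24.28 tcp [0.635  0.1366 0.2442] F [-5.9 -0.1 11.7] yawY -14.0 open 0.0006 q [-0.55  0.49  0.41  1.58 -0.21  1.11 -0.33]
```

View pics/s10c.png

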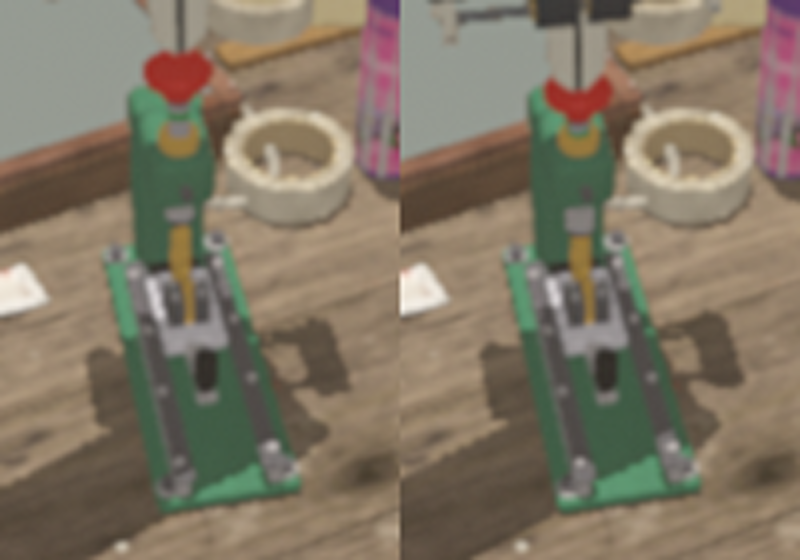

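In the right half the knob is down at (578,98), close to the bush. The foot at (578,220) rests on the pin head and the carriage is home. The 12 N force and z=0.244 both match 17 mm, so I'm handing in.

```bash
python3 -c "
from station import *
print(finish_job())"
```

```text
the job is handed in; nothing more can be done
None
```

I handed the job in: the brass pin is seated head up in the hinge, the carriage is home against its stop, and the palm knob is held about 17 mm down with about 12 N; no verdict came back.

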